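Jar lid through the recycling flap

ROBOT

A 6-joint arm with a two-finger parallel gripper is mounted at the origin on the work surface. World frame = base frame: x ahead of the robot, y to its left, z up, the work surface at z = 0. Lengths are in m, angles in rad, forces in N, time in s.
With the tool pointing down it reaches from about 0.35 to 0.8 m from the base axis. Payload 7.3 kg.
Tool frame: the origin (TCP) lies where the fingers leave the gripper's body, on its centre line; the fingertips stand 73 mm ahead of it and the grasp point (between the pads) lies 54 mm ahead of it (ctrl.grasp_offset is the distance from the TCP to the grasp point, in m); z points along the fingers, y is the line along which they close (so a half turn about z gives the same grasp; the last joint's range is limited). The gripper opens to 85 mm and grips with 20 to 120 N. Pads are 22 mm wide; open, the fingers measure 114 mm over their backs; the gripper's body (76 mm by 85 mm) begins 54 mm behind the grasp point. The pads swing forward as they close: fully open they stand 13 mm farther back than shut.
Start: joints at [-1.458, 0.342, 1.524, -0, 1.275, -0.146], TCP at [0.134, -0.508, 0.304] pointing down, gripper open.
Joint ranges: [-2.53, 2.53], [-0.77, 2.02], [0.04, 2.7], [-1, 4.14], [0.28, 2.66], [-3.11, 3.11]. Speed limits (rad/s): [2.57, 2.57, 3.14, 3.14, 3.14, 3.14].

INTERFACE

Orientations are given as a unit quaternion [x, y, z, w].
In Python, from workcell import get_obs, eyes, job, ctrl gives the robot as it stands.
- The arm moves only by the shell command python3 -m crank 'ROWS' [FORCE]. ROWS is JSON, one flat list of numbers, 7 for each row, row after row: the shift along the tool's x, y, z normalised to -1 to 1, where 1 is 1 m, then the turn, a rotation vector about the tool's x, y, z normalised to -1 to 1, where 1 is 0.5 rad, then the closure, from -1 (fully open) to 1 (shut). In form: [x, y, z, rx, ry, rz, hand, x, y, z, rx, ry, rz, hand, ...]. A call has 1 to 10 rows; each row shifts and turns the commanded pose from where the row before left it, along the tool's axes as they then stand; what a row does not reach is not made up. A row lasts 1/12 s, in which the tool goes at most 41.7 mm and 7.16 degrees, less where a joint would pass 70% of its speed; a pose out of reach is approached as far as the arm can. A call with a number of a shift or a turn outside -1 to 1 is refused whole. A call with a gripper value outside its range is refused whole. The fingers move at their own pace and stop on an object; FORCE is the grip in N (left out, the last holds). Time passes only in rows, so rows that do not move let the fingers close. It gives the time, the measured TCP pose, the force, the opening and the grip force at its end, in the units of the state.
- get_obs(): the state, without advancing time (a new reading comes with each control period).
- eyes.read_camera(name): name is "side" or "top"; returns (picture, depth): 480x640x3 uint8, red, green, blue; 480x640 float32, m along the optical axis (not along the pixel's ray), 0 where there is no reading.
- eyes.camera_model(name): a dict with "vfov" (degrees; the focal length in pixels is half the picture's height over the tangent of half this angle, whatever the lens; pixels are square), "cx", "cy" (the principal point, pixels), "cam_to_world" (4x4, takes a point from camera to world coordinates). Camera axes: x right, y down, z forward; pixel columns grow to the right and rows downward; lengths in m; the calibration is good to about 2 mm. A picture is of the moment at which its call begins. camera_model takes no time and is no camera call.
- job.finish_job(): hands the job in; it is judged then, once.
The state is a dict: "time": time; "q": joint angles; "joint_velocities": joint speeds; "joint_torque": joint torques, N m; "tool_pos": TCP position; "ee_rot": TCP orientation; "force": force on the tool from outside, world axes, zero at the start; "wrist_torque": the same for the moment, N m; "gripper_width": finger opening in m; "finger_force": force on a finger pad.
Only numpy, scipy, OpenCV 4.12 (cv2) and the standard library are available. Lean on these libraries where they do the work, as an engineer would, in place of code of your own. Each camera call takes 0.05 s, during which the arm holds its last target. There are 200 camera calls.

TASK

Put the jar lid that lies on top of the recycling caddy into the caddy: push the self-closing flap down and hold it open with one finger, and with the other finger slide the lid along the deck over the edge and in, then come away so that the flap springs shut. Push the lid gently: do not grip or lift it, and do not lay it on the shut flap. Leave everything else where it stands.

Things in the scene. Friction and masses are not known exactly. Their poses are not given: they have to be found in the camera images.
- caddy: grey countertop recycling caddy, a fixed closed box 260 mm long (its x), 180 mm wide (its y), 150 mm tall, walls 4 mm; origin at the centre of its underside, z up. Its flat top (the deck, z = 150 mm) has one rectangular opening, x from -90 to +10 mm and y from -65 to +65 mm, shut flush by a steel flap. The deck between x = +10 and +130 mm is plain solid shelf, on which the jar lid lies. Inside it is empty down to its floor
- opening_edge (a point): middle of the deck's straight edge where the shelf meets the opening, at deck height (caddy x = 10 mm, y = 0, z = 150 mm); over this edge the lid goes in
- flap (a joint): angle of the flap, rad: 0 shut and flush with the deck, grows to 1.4 as it is pushed down into the caddy. The flap is a steel plate 98 x 126 x 4 mm hinged along the opening's edge at caddy x = -90 mm; its free edge (towards +x of the caddy, beside the shelf) swings down. A spring always shuts it: about 0.7 N opens it at the free edge, about 5 N holds it 1 rad open when pressed 25 mm from the hinge; the lid's weight alone does not open it
- lid: brass-coloured round metal jar lid, 48 mm diameter, 14 mm thick, about 30 g, lying flat on the deck's shelf; origin at its centre (half-way up, 7 mm above the deck), z up
- cork: bystander: cork stopper, 26 mm across, 32 mm tall, on the caddy's deck near a far corner; origin at the centre of its underside
- spice: bystander: small spice jar, 34 mm across, 45 mm tall, on the deck near the other far corner; origin at the centre of its underside
- jar: bystander: open glass jar, 72 mm across, 100 mm tall, on the counter; origin at the centre of its underside
- mug: bystander: white mug, 80 mm across, 90 mm tall, on the counter; origin at the centre of its underside
- bowl: bystander: white bowl, 130 mm across, 55 mm tall, on the counter; origin at the centre of its underside
- tumbler: bystander: upturned glass tumbler, 68 mm across, 95 mm tall, on the counter; origin at the centre of its underside
- spoon: bystander: metal spoon lying on the counter; origin at its middle, on its underside
Things that resemble listed ones, but are neither listed nor needed, are in the scene too. Of the things shaped like the lid, the brass one is meant.

How it is judged:
On the way, in this order (a step that is already met when the one before it is completed fails the run):
1. the flap is pushed well open (over 0.35 rad) while the lid still lies on the shelf (value of joint flap above 0.35 rad and x of lid in the frame of caddy above 0.005 m and z of lid in the frame of caddy above 0.15 m), for 0.05 s.
2. the lid has gone in through the opening (z of lid in the frame of caddy below 0.1 m and x of lid in the frame of caddy between -0.126 and 0.126 m and y of lid in the frame of caddy between -0.086 and 0.086 m), for 0.1 s.
At the end, for the whole second after the job is handed in: the lid lies at rest inside the caddy, its centre less than 50 mm above the caddy's underside, and the flap is shut (below 0.08 rad) (z of lid in the frame of caddy below 0.05 m and x of lid in the frame of caddy between -0.126 and 0.126 m and y of lid in the frame of caddy between -0.086 and 0.086 m and value of joint flap below 0.08 rad and linear speed of lid below 0.05 m/s); the robot touches nothing.
It fails at once if the lid is lifted: its centre rises more than 15 mm above where it lies on the deck (z of lid in the frame of caddy above 0.172 m).
It fails at once if the lid is gripped or pressed hard (over 15 N from the fingers) (contact force between the fingers and lid above 15 N).
It fails at once if the lid is laid on the shut flap: its centre over 15 mm past the edge, at deck height, with the flap less than 0.2 rad open (x of lid in the frame of caddy between -0.09 and -0.005 m and z of lid in the frame of caddy above 0.14 m and value of joint flap below 0.2 rad).
It fails at once if a bystander is moved by more than 20 mm (distance of any of cork, spice, jar, mug, bowl, tumbler, spoon from where it was at the start of the episode above 0.02 m).
It also fails if it takes over 51 s, if anything falls off the work surface, if the arm or the gripper's body presses on something with over 40 N, if the wrist force passes 120 N, or if a joint passes its speed limit or range.

## Working session

There is one attempt and no reset: what is moved stays moved. The work goes in short steps, Python scripts to look and compute and a shell command to move; the robot and the scene stay as the last step left them, time stands still between calls to the robot, and variables do not carry over. Pictures are saved under pics/ and viewed, at most 10 in all, crops included, and the job is handed in when it is done.

```bash
ls; mkdir -p pics
python3 - <<'E'
from workcell import get_obs, eyes, job, ctrl
import cv2,numpy as np
for n in("top","side"):
    p,d=eyes.read_camera(n); cv2.imwrite(f"pics/{n}0.png",p[:,:,::-1]); np.save(f"{n}_d.npy",d); np.save(f"{n}_p.npy",p)
    m=eyes.camera_model(n); print(n,m)
print(get_obs())
E
```

```text
pics
top {'vfov': 42.566775433200036, 'cx': 310.0278490506369, 'cy': 239.68823494228155, 'cam_to_world': array([[-0.0099795 , -0.98979191,  0.14217029,  0.33336441],
       [-0.99994596,  0.0094641 , -0.00430101,  0.00461616],
       [ 0.00291159, -0.14220553, -0.98983287,  1.55223667],
       [ 0.        ,  0.        ,  0.        ,  1.        ]])}
side {'vfov': 53.24092081591269, 'cx': 325.8975925304834, 'cy': 234.86497325457293, 'cam_to_world': array([[-0.97729517, -0.12702564,  0.1695837 ,  0.38046865],
       [-0.21131058,  0.52555689, -0.82409817,  0.88056894],
       [ 0.01555572, -0.84122199, -0.54046608,  0.69000137],
       [ 0.        ,  0.        ,  0.        ,  1.        ]])}
{'time': 0.1, 'q': array([-1.45803665e+00,  3.42679829e-01,  1.52495316e+00,  4.39651752e-06,
        1.27541545e+00, -1.46009366e-01]), 'joint_velocities': array([ 0.00150613, -0.00087035, -0.00151635, -0.00284641,  0.00029146,
       -0.000546  ]), 'joint_torque': array([ 2.32326776e-03, -4.34444940e+01, -2.46491414e+01, -1.95768571e-04,
        4.64800629e-03,  4.88522716e-06]), 'tool_pos': array([ 0.1343295 , -0.50724286,  0.30327043]), 'ee_rot': array([ 9.91641313e-01,  1.29023165e-01,  1.42028926e-05, -7.27760176e-04]), 'force': array([ 0.54779254, -0.80687463,  0.07697249]), 'wrist_torque': array([ 0.03471354, -0.05157501, -0.01907273]), 'finger_force': 0.0, 'gripper_width': 0.08512942683826889}
```

View pics/top0.png

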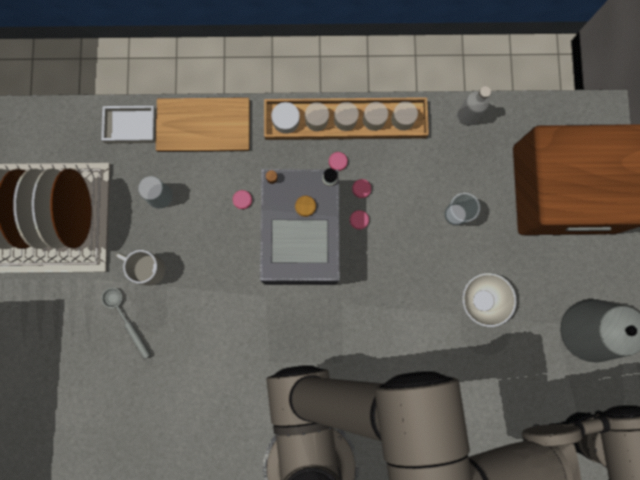

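View pics/side0.png

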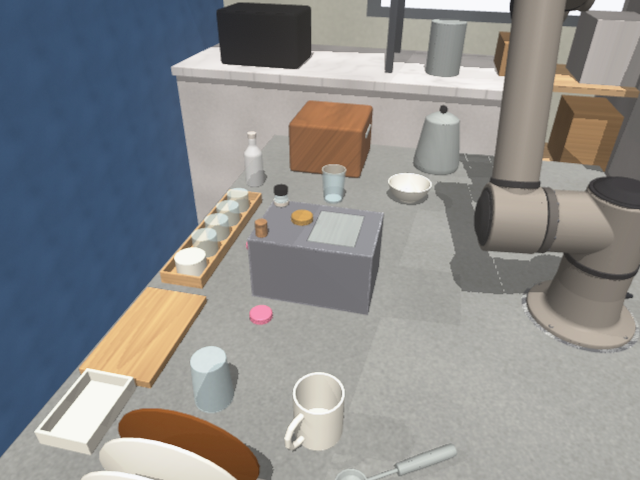

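Top view: the caddy is at about (300,226), with the flap (300,241) on the robot side. The brass lid is at (306,206), the cork at (272,176) and the spice jar at (330,176). The pink discs are decoys. The side view shows the same layout.

```bash
cat > h.py <<'E'
import numpy as np,cv2
from scipy.spatial.transform import Rotation as R
from workcell import get_obs, eyes
def cloud(n,d):
    m=eyes.camera_model(n); f=240/np.tan(np.radians(m["vfov"])/2)
    v,u=np.mgrid[:480,:640]; T=m["cam_to_world"]
    return np.dstack([(u-m["cx"])/f*d,(v-m["cy"])/f*d,d])@T[:3,:3].T+T[:3,3]
def ray(n,u,v,z):
    m=eyes.camera_model(n); f=240/np.tan(np.radians(m["vfov"])/2);T=m["cam_to_world"]
    r=T[:3,:3]@[(u-m["cx"])/f,(v-m["cy"])/f,1]; return T[:3,3]+r*(z-T[2,3])/r[2]
E
python3 - <<'E'
from h import *
for n in("top","side"):
    d=np.load(f"{n}_d.npy");p=np.load(f"{n}_p.npy");P=cloud(n,d)
    g=(abs(P[...,2]-.152)<.012)&(d>0)&(P[...,0]>.3)&(P[...,0]<.8)&(abs(P[...,1])<.3)
    k,l,s,c=cv2.connectedComponentsWithStats(g.astype(np.uint8)); i=1+s[1:,4].argmax()
    q=P[l==i]; print(n,"deck z",np.median(q[:,2]),cv2.minAreaRect((q[:,:2]*1000).astype(np.float32)))
    hsv=cv2.cvtColor(p,cv2.COLOR_RGB2HSV)
    m=((hsv[...,0]>10)&(hsv[...,0]<25)&(hsv[...,1]>140)&(l>=0)&(P[...,2]>.13)&(P[...,2]<.2)&(abs(P[...,1])<.15)).astype(np.uint8)
    k,l2,s,c=cv2.connectedComponentsWithStats(m)
    for j in range(1,k):
        if s[j,4]>20: print("brass/cork",c[j],s[j],ray(n,*c[j],.164),P[l2==j].mean(0))
    b=((hsv[...,2]<40)&(P[...,2]>.17)&(P[...,2]<.22)&(abs(P[...,1])<.15)&(P[...,0]>.3)).astype(np.uint8)
    if b.any():print("spice",P[b>0].mean(0))
E
```

```text
top deck z 0.15040437754441827 ((572.8123168945312, 21.753936767578125), (179.78457641601562, 262.146240234375), 89.68258666992188)
brass/cork [271.39393939 176.92424242] [268 172   8  10  66] [0.68006464 0.0863555  0.164     ] [0.67565101 0.08531573 0.18165788]
brass/cork [305.23300971 205.60841424] [296 196  20  20 309] [0.61186165 0.00879743 0.164     ] [0.61182616 0.00879528 0.16423304]
spice [ 0.67567584 -0.04841708  0.19524604]
side deck z 0.14943082626257753 ((575.290283203125, 21.821121215820312), (185.32772827148438, 260.8921203613281), 89.31954956054688)
```

```bash
R='0'; python3 -m crank '[0.031,-0.0215,0,0,0,0,-1,0.031,-0.0215,0,0,0,0,-1,0.031,-0.0215,0,0,0,0,-1,0.031,-0.0215,0,0,0,0,-1,0.031,-0.0215,0,0,0,0,-1,0.031,-0.0215,0,0,0,0,-1,0.031,-0.0215,0,0,0,0,-1,0.031,-0.0215,0,0,0,0,-1,0.031,-0.0215,0,0,0,0,-1]' && python3 -m crank '[0.031,-0.0215,0,0,0,0,-1,0.031,-0.0215,0,0,0,0,-1,0.031,-0.0215,0,0,0,0,-1,0.031,-0.0215,0,0,0,0,-1,0.031,-0.0215,0,0,0,0,-1,0.031,-0.0215,0,0,0,0,-1,0.031,-0.0215,0,0,0,0,-1,0.031,-0.0215,0,0,0,0,-1,0.031,-0.0215,0,0,0,0,-1]' && python3 -c "
from h import *
o=get_obs();print(o['q'],o['tool_pos']);M=R.from_quat(o['ee_rot']).as_matrix();print(M)"
```

```text
time: 0.85
tool_pos: [0.3553, -0.2474, 0.3038]
ee_rot: [0.992, 0.129, -0.0, -0.0]
force: [1.1, -1.5, -0.3]
gripper_width: 0.0856
finger_force: 0.0
time: 1.6
tool_pos: [0.5755, 0.0112, 0.3035]
ee_rot: [0.992, 0.129, -0.0, -0.0]
force: [0.9, -1.0, -0.2]
gripper_width: 0.0857
finger_force: 0.0
[-1.13613088e-01  4.36088894e-01  1.38021937e+00 -1.71025667e-04
  1.32611740e+00  1.19818875e+00] [0.5755106  0.01118719 0.30345665]
[[ 9.66637004e-01  2.56148757e-01 -8.46453213e-04]
 [ 2.56148791e-01 -9.66637363e-01 -7.04243120e-05]
 [-8.36252402e-04 -1.48743221e-04 -9.99999639e-01]]
```

```bash
python3 -m crank '[0,0,0,0,0,-0.24,-1,0,0,0,0,0,-0.24,-1,0,0,0,0,0,-0.24,-1,0,0,0,0,0,-0.24,-1,0,0,0,0,0,-0.24,-1,0,0,0,0,0,-0.24,-1,0,0,0,0,0,-0.24,-1,0,0,0,0,0,-0.24,-1,0,0,0,0,0,-0.24,-1,0,0,0,0,0,-0.24,-1]' && python3 -m crank '[0,0,0,0,0,-0.22,-1,0,0,0,-0.2,0,0,-1,0,0,0,-0.2,0,0,-1,0,0,0,-0.2,0,0,-1,0,0,0,-0.2,0,0,-1,0,0,0,-0.2,0,0,-1,0,0,0,0,0,0,-1,0,0,0,0,0,0,-1]'
cat > look.py <<'E'
import sys
from h import *
o=get_obs();M=R.from_quat(o['ee_rot']).as_matrix();print(o['q'].round(3),o['tool_pos'].round(4),o['force'].round(2));print(M.round(3))
p,d=eyes.read_camera("side");cv2.imwrite(f"pics/{sys.argv[1]}.png",p[:,:,::-1]);P=cloud("side",d)
Q=(P-o['tool_pos'])@M  # tool frame
g=(abs(Q[...,0])<.03)&(abs(Q[...,1])<.075)&(Q[...,2]>.0)&(Q[...,2]<.1)&(d>0)&(P[...,2]>.175)
for s in(-1,1):
    q=Q[g&(Q[...,1]*s>0)]; 
    if len(q): print("finger",s,len(q),np.percentile(q[:,2],[50,95,99]).round(4),np.percentile(q[q[:,2]>.03][:,1],[2,98]).round(4))
E
python3 look.py s1
```

```text
time: 2.43
tool_pos: [0.5746, 0.0094, 0.3033]
ee_rot: [0.744, 0.669, -0.0, -0.0]
force: [-0.7, -0.2, -0.2]
gripper_width: 0.0855
finger_force: 0.0
time: 3.1
tool_pos: [0.5739, 0.0094, 0.3035]
ee_rot: [0.686, 0.685, 0.174, 0.174]
force: [0.4, 1.0, 1.2]
gripper_width: 0.0859
finger_force: 0.0
[-0.146  0.251  1.742  0.112  0.66  -0.215] [0.5739 0.0094 0.3035] [0.42 0.99 1.22]
[[ 0.002  0.879  0.476]
 [ 1.    -0.002 -0.001]
 [ 0.     0.476 -0.879]]
finger -1 274 [0.0142 0.0526 0.0562] [-0.0529 -0.04  ]
finger 1 281 [0.0143 0.0512 0.0563] [0.0453 0.0583]
```

View pics/s1.png

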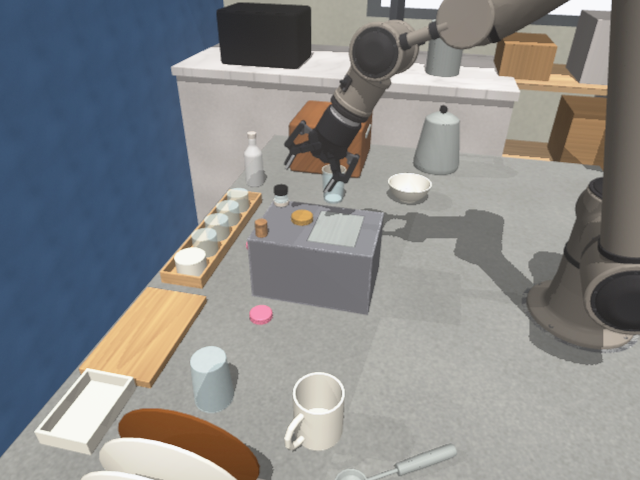

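The picture shows the tilted gripper above the caddy, with the lower finger tip (335,188) over the flap and the upper one (290,163) beyond the lid. The tips stand about 60 mm ahead of the TCP when open. Descending.

```bash
python3 -m crank '[0,-0.0046,0.0108,0,0,0,-1,0,-0.0046,0.0108,0,0,0,-1,0,-0.0046,0.0108,0,0,0,-1,0,-0.0046,0.0108,0,0,0,-1,0,-0.0046,0.0108,0,0,0,-1,0,-0.0046,0.0108,0,0,0,-1,0,-0.0046,0.0108,0,0,0,-1,0,-0.0046,0.0108,0,0,0,-1,0,0,0,0,0,0,-1]' && python3 -m crank '[0,-0.0025,0.0054,0,0,0,-1,0,-0.0025,0.0054,0,0,0,-1,0,-0.0015,0.003,0,0,0,-1,0,0,0,0,0,0,-1,0,0,0,0,0,0,-1]'; python3 look.py s2
python3 - <<'E'
import cv2
i=cv2.imread('pics/s2.png')[150:320,200:420];cv2.imwrite('pics/s2c.png',cv2.resize(i,None,fx=3.4,fy=3.4,interpolation=2))
E
```

```text
time: 3.9
tool_pos: [0.5843, 0.0094, 0.2082]
ee_rot: [0.686, 0.685, 0.173, 0.173]
force: [0.7, 0.7, -0.0]
gripper_width: 0.0857
finger_force: 0.4
time: 4.32
tool_pos: [0.5851, 0.0093, 0.1954]
ee_rot: [0.686, 0.684, 0.175, 0.175]
force: [0.6, 0.4, 1.3]
gripper_width: 0.0856
finger_force: 0.5
[-0.143  0.412  1.858  0.182  0.381 -0.293] [0.5851 0.0093 0.1954] [0.61 0.38 1.34]
[[ 0.002  0.877  0.48 ]
 [ 1.    -0.002 -0.001]
 [-0.     0.48  -0.877]]Traceback (most recent call last):
  File "look.py", line 9, in <module>
    if len(q): print("finger",s,len(q),np.percentile(q[:,2],[50,95,99]).round(4),np.percentile(q[q[:,2]>.03][:,1],[2,98]).round(4))
                                                                                 ~~~~~~~~~~~~~^^^^^^^^^^^^^^^^^^^^^^^^^^^
    return _quantile_unchecked(
        a, q, axis, out, overwrite_input, method, keepdims, weights)
    return _ureduce(a,
                    func=_quantile_ureduce_func,
    ...<5 lines>...
                    overwrite_input=overwrite_input,
                    method=method)
    r = func(a, **kwargs)
    result = _quantile(arr,
                       quantiles=q,
    ...<2 lines>...
                       out=out,
                       weights=wgt)
    slices_having_nans = np.isnan(arr[-1, ...])
                                  ~~~^^^^^^^^^
IndexError: index -1 is out of bounds for axis 0 with size 0
```

View pics/s2c.png

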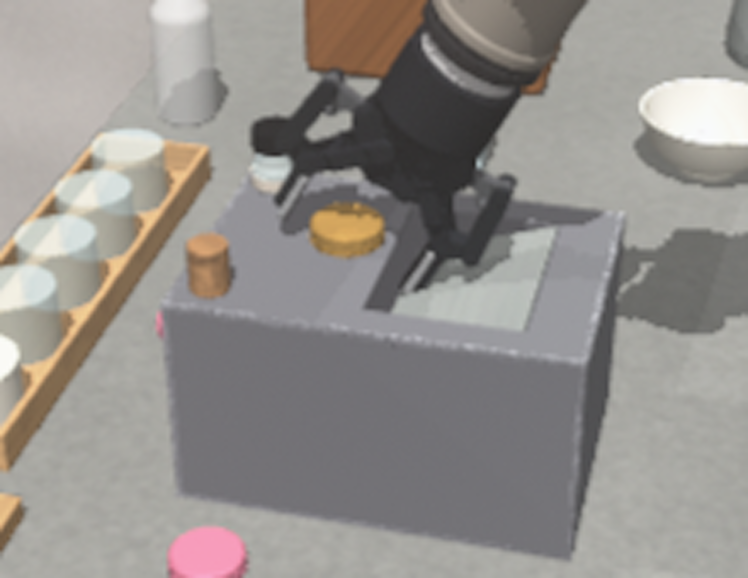

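The flap is pushed open by the lower finger at crop (430,270), the lid is untouched at (347,230), and the other finger stands behind it. I'll go down a little more, then slide.

```bash
python3 -m crank '[0,-0.002,0.0035,0,0,0,-1,0,-0.002,0.0035,0,0,0,-1,0,0,0,0,0,0,-1,0,0,0,0,0,0,-1]' && python3 -m crank '[0,-0.0026,-0.0014,0,0,0,-1,0,-0.0026,-0.0014,0,0,0,-1,0,-0.0026,-0.0014,0,0,0,-1,0,-0.0026,-0.0014,0,0,0,-1,0,-0.0026,-0.0014,0,0,0,-1,0,-0.0026,-0.0014,0,0,0,-1,0,-0.0026,-0.0014,0,0,0,-1,0,-0.0026,-0.0014,0,0,0,-1,0,0,0,0,0,0,-1]'
cat > look2.py <<'E'
import sys
from h import *
n=sys.argv[1];o=get_obs();print(o['tool_pos'].round(4),o['force'].round(2))
p,d=eyes.read_camera("side");P=cloud("side",d);h=cv2.cvtColor(p,cv2.COLOR_RGB2HSV)
m=(h[...,0]>15)&(h[...,0]<25)&(h[...,1]>140)&(P[...,2]>.0)&(P[...,2]<.2)&(abs(P[...,1])<.11)&(P[...,0]<.66)&(P[...,0]>.45)
print("lid px",m.sum(),P[m].mean(0).round(4) if m.any() else None)
cv2.imwrite(f'pics/{n}.png',cv2.resize(p[150:320,200:420,::-1],None,fx=3.4,fy=3.4,interpolation=2))
E
python3 look2.py s3
```

```text
time: 4.7
tool_pos: [0.5845, 0.0094, 0.1868]
ee_rot: [0.686, 0.684, 0.175, 0.175]
force: [0.5, 0.6, 1.1]
gripper_width: 0.0855
finger_force: 0.5
time: 5.45
tool_pos: [0.5606, 0.0094, 0.1871]
ee_rot: [0.686, 0.684, 0.175, 0.175]
force: [-0.5, -0.0, 2.6]
gripper_width: 0.0852
finger_force: 0.8
[0.5606 0.0094 0.1871] [-0.46 -0.    2.61]
lid px 81 [0.5985 0.0217 0.1632]
```

View pics/s3.png

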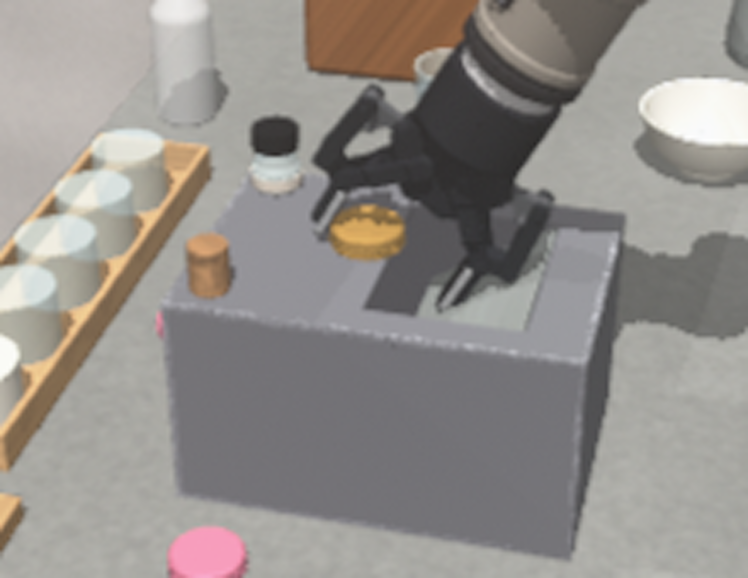

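The lid is sliding (crop (367,232)), the flap is well open, and the force is low. Continuing.

```bash
python3 -m crank '[0,-0.0026,-0.0014,0,0,0,-1,0,-0.0026,-0.0014,0,0,0,-1,0,-0.0026,-0.0014,0,0,0,-1,0,-0.0026,-0.0014,0,0,0,-1,0,-0.0026,-0.0014,0,0,0,-1,0,-0.0026,-0.0014,0,0,0,-1,0,-0.0026,-0.0014,0,0,0,-1,0,0,0,0,0,0,-1,0,0,0,0,0,0,-1]'; python3 look2.py s4
```

```text
time: 6.25
tool_pos: [0.5461, 0.0082, 0.1922]
ee_rot: [0.684, 0.683, 0.179, 0.183]
force: [17.7, -0.4, 11.6]
gripper_width: 0.0859
finger_force: 5.5
[0.5461 0.0082 0.1922] [17.69 -0.35 11.64]
lid px 91 [0.5882 0.0191 0.1631]
```

View pics/s4.png

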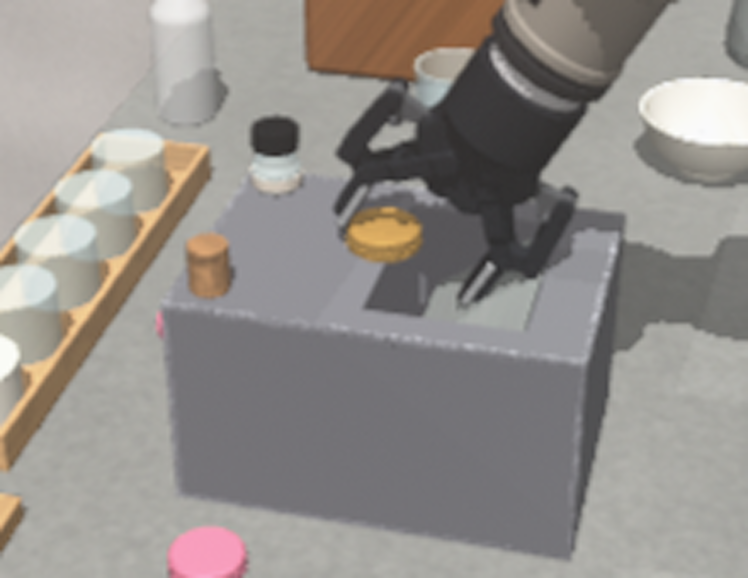

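The lid is at crop (384,233), almost at the edge, but the gripper's outer elbow has jammed at the flap's hinge edge (18 N). I'll back off, reduce the tilt to about 16°, and go on.

```bash
python3 -m crank '[0,0.0059,-0.0008,0,0,0,-1,0,0.0059,-0.0008,0,0,0,-1,0,0.0059,-0.0008,0,0,0,-1,0,0.0059,-0.0008,0,0,0,-1,0,0,0,0,0,0,-1,0,0,0,0.11,0,0,-1,0,0,0,0.11,0,0,-1,0,0,0,0.11,0,0,-1,0,0,0,0.11,0,0,-1,0,0,0,0,0,0,-1]'; python3 look2.py s5; python3 -c "
from h import *
print(R.from_quat(get_obs()['ee_rot']).as_matrix().round(3))
for u,v in((347,222),(384,225)):print(ray('side',200+u/3.4,150+v/3.4,.164))"
```

```text
time: 7.13
tool_pos: [0.5603, 0.0094, 0.2011]
ee_rot: [0.701, 0.7, 0.098, 0.098]
force: [-0.0, -1.1, 1.9]
gripper_width: 0.0854
finger_force: 0.9
[0.5603 0.0094 0.2011] [-0.03 -1.06  1.94]
lid px 97 [0.5887 0.0186 0.1631]
[[ 0.001  0.961  0.277]
 [ 1.    -0.001 -0.001]
 [-0.     0.277 -0.961]]
[0.61233624 0.0139727  0.164     ]
[0.58855285 0.0120444  0.164     ]
```

View pics/s5.png

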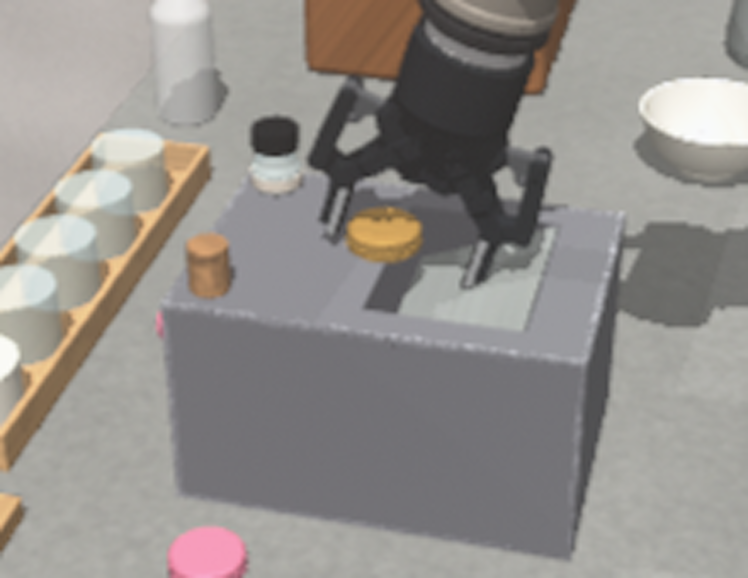

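The flap is still open, the lid is at crop (384,235), and the pushing finger is just behind it with the elbow now above the deck. Sliding on.

```bash
python3 -m crank '[0,-0.0029,-0.0008,0,0,0,-1,0,-0.0029,-0.0008,0,0,0,-1,0,-0.0029,-0.0008,0,0,0,-1,0,-0.0029,-0.0008,0,0,0,-1,0,-0.0029,-0.0008,0,0,0,-1,0,0,0,0,0,0,-1]'; python3 look2.py s6
```

```text
time: 7.68
tool_pos: [0.544, 0.0094, 0.2011]
ee_rot: [0.701, 0.699, 0.099, 0.099]
force: [3.6, -1.1, 2.2]
gripper_width: 0.0852
finger_force: 1.4
[0.544  0.0094 0.2011] [ 3.56 -1.14  2.17]
lid px 93 [0.5751 0.017  0.1623]
```

View pics/s6.png

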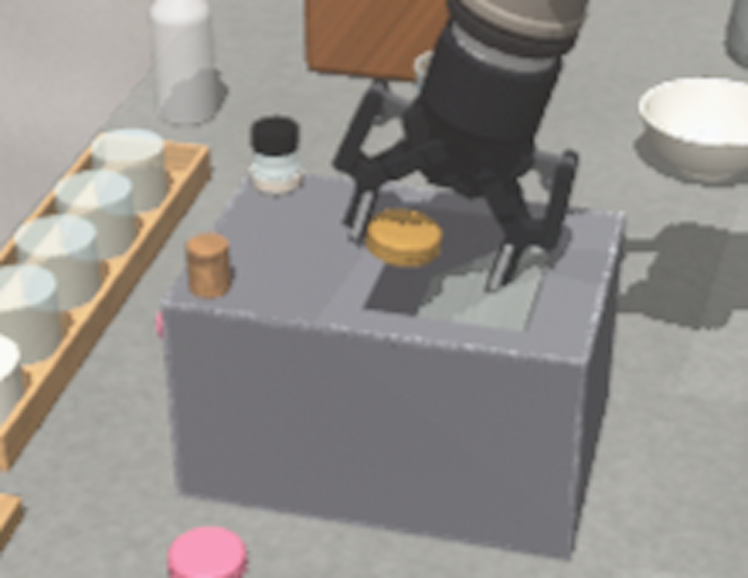

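The lid is at crop (404,237), starting to tip over the edge, and the flap is held open. A little further.

```bash
python3 -m crank '[0,-0.0029,-0.0008,0,0,0,-1,0,-0.0029,-0.0008,0,0,0,-1,0,0,0,0,0,0,-1]'; python3 look2.py s7;  python3 -m crank '[0,-0.0029,-0.0008,0,0,0,-1,0,-0.0029,-0.0008,0,0,0,-1,0,0,0,0,0,0,-1]'; python3 look2.py s8
```

```text
time: 7.98
tool_pos: [0.5384, 0.0094, 0.201]
ee_rot: [0.701, 0.699, 0.099, 0.099]
force: [3.4, 0.2, 2.7]
gripper_width: 0.0855
finger_force: 2.3
[0.5384 0.0094 0.201 ] [3.38 0.24 2.67]
lid px 0 None
time: 8.28
tool_pos: [0.5334, 0.0093, 0.2014]
ee_rot: [0.701, 0.699, 0.1, 0.1]
force: [6.0, -0.0, 3.4]
gripper_width: 0.0848
finger_force: 3.2
[0.5334 0.0093 0.2014] [ 6.01 -0.01  3.41]
lid px 0 None
```

View pics/s8.png

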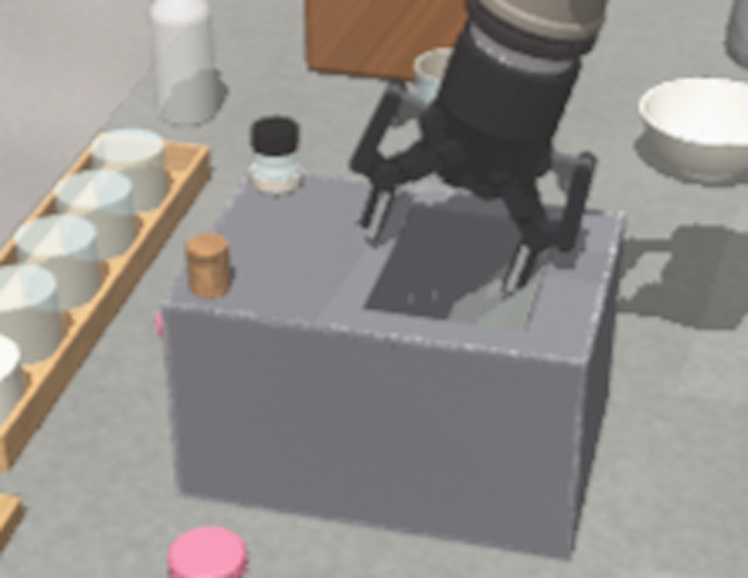

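The lid has dropped out of sight, and the flap is held steeply open at crop (500,310). Withdrawing straight up.

```bash
python3 -m crank '[0,0.003,0.001,0,0,0,-1,0,0.003,0.001,0,0,0,-1,0,0,0,0,0,0,-1,0,0,0,0,0,0,-1,0,0.0015,-0.005,0,0,0,-1,0,0.0015,-0.005,0,0,0,-1,0,0.0015,-0.005,0,0,0,-1,0,0.0015,-0.005,0,0,0,-1,0,0.0015,-0.005,0,0,0,-1,0,0.0015,-0.005,0,0,0,-1]' && python3 -m crank '[0,0.0028,-0.01,0,0,0,-1,0,0.0028,-0.01,0,0,0,-1,0,0.0028,-0.01,0,0,0,-1,0,0.0028,-0.01,0,0,0,-1,0,0.0028,-0.01,0,0,0,-1,0,0.0028,-0.01,0,0,0,-1,0,0.0028,-0.01,0,0,0,-1,0,0.0028,-0.01,0,0,0,-1,0,0,0,0,0,0,-1,0,0,0,0,0,0,-1]'; python3 look2.py s9
```

```text
time: 9.17
tool_pos: [0.5383, 0.0096, 0.2317]
ee_rot: [0.701, 0.7, 0.098, 0.098]
force: [-0.2, -0.6, 0.1]
gripper_width: 0.0852
finger_force: 0.0
time: 10.0
tool_pos: [0.5382, 0.0095, 0.3149]
ee_rot: [0.701, 0.7, 0.098, 0.099]
force: [-1.1, -0.9, -0.4]
gripper_width: 0.0855
finger_force: 0.0
[0.5382 0.0095 0.3149] [-1.13 -0.92 -0.41]
lid px 0 None
```

View pics/s9.png

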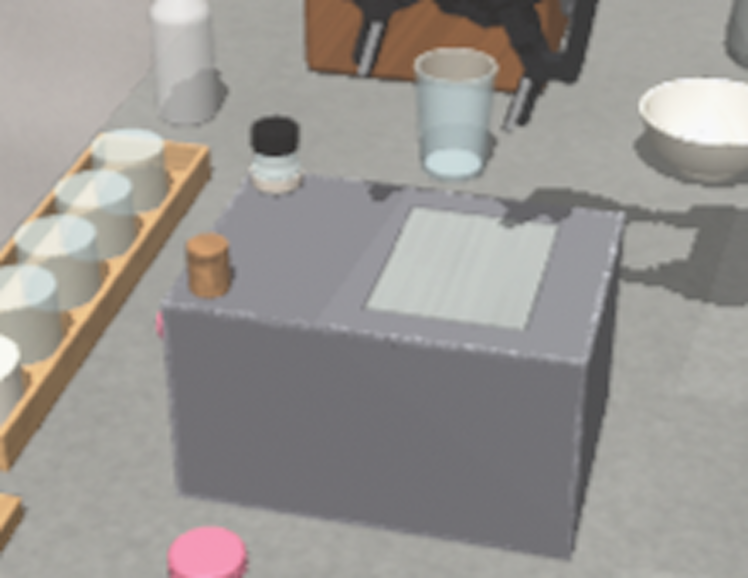

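The flap is shut flush (crop (460,265)), the lid is inside, the cork and spice jar stand where they were, and the gripper is clear.

```bash
python3 -c "
from workcell import job
print(job.finish_job())"
```

```text
the job is handed in; nothing more can be done
None
```

I pushed the brass lid over the edge into the caddy and handed the job in at about 10 s. The flap sprang shut and the cork and spice jar look undisturbed, but I couldn't see the lid inside and got no verdict back. The gripper's elbow briefly jammed at the flap's hinge edge (about 21 N at the wrist) before I reduced the tilt.

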